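# Draw the rind brush out through the gap in an ageing rack

### The job

The long rind brush has slipped under the top boards of the low ageing rack and is longer than the opening in any direction. Take it by the handle through the opening, slide it back, tilt it and draw it out diagonally, handle end first, without shifting or tipping the three cheeses on the rack. Finish while still holding the brush still in the air over the rack, every part of it at least 6 cm higher than the top boards and touching nothing but the gripper: do not put it down or let go.

Things in the scene. Friction and masses are not known exactly. Their poses are not given: they have to be found in the camera images.
- rack: Low wooden ageing rack, fixed. Origin at table height under the centre of the opening in its top; x away from the robot (within 0.3 rad), y left, z up. Closed floor board, upper face at z = 15 mm. Top boards 12 mm thick: underside z = 77, upper face z = 89, so 62 mm clear inside. Outline of the top: x = -260 to 190, y = -250 to 250 mm.
- rack_opening (a point): Centre of the rack's only opening for the brush, level with the upper face of the top boards; axes as the rack's. The opening is 170 mm along x by 205 mm along y, square-cornered.
- rack_inside (a point): Point on the rack's floor board under the centre of the opening; axes as the rack's. The hollow under the boards runs from x = -250 (closed end, near the robot) to x = 180 mm (far end: a 22 mm high lip with a slit above it) and y = -220 to 220 mm. The room to slide the brush is towards the robot.
- brush: Loose wooden rind brush, 280 mm long, about 0.12 to 0.21 kg, lying bristles up on the rack's floor, roughly along the rack's x, both ends under boards. Origin: middle of its length, on its underside; x from head end (-140) to handle end (140), z through the bristles. Handle 24 mm wide, 18 mm thick, x = -48 to 140. Head 42 mm wide, 14 mm thick; its bristles reach z = 28 mm, x = -136 to -56.
- brush_tip (a point): Middle of the handle's end face, 140 mm from the brush's middle, 9 mm above its underside.
- brush_head (a point): Middle of the head's end face, 140 mm from the brush's middle at the other end, 9 mm above its underside.
- brush_grip (a point): Point on the handle, 28 mm from the brush's middle towards the handle end, 9 mm above the underside: good to grasp across the 24 mm width (along the brush's y), reachable through the opening.
- cheese_left: Loose brown cheese wheel, 110 mm across, 50 mm high, on the rack's top left of the opening. Origin: centre of its underside.
- cheese_right: Loose grey cheese wheel, 110 mm across, 55 mm high, on the rack's top right of the opening. Origin: centre of its underside.
- cheese_small: Loose small orange-brown cheese wheel, 84 mm across, 42 mm high, on the far left part of the rack's top. Origin: centre of its underside.

How it is judged (in metres and radians):
On the way:
1. the brush slopes through the opening: handle end at least 40 mm above the top boards, head end still below their upper face (height (world z) of brush_tip above 0.129 m and height (world z) of brush_head below 0.089 m), for 0.1 s.
At the end, for the whole second after the job is handed in: The fingers hold the brush (over 2 N), both its ends 50 mm or more above the top boards, its middle within 250 mm of the opening in plan, at rest (under 30 mm/s, 0.2 rad/s), touching neither rack nor cheeses; each cheese upright within 30 mm of its start (height (world z) of each of brush_tip, brush_head above 0.139 m and contact force between the fingers and brush above 2 N and contact force between brush and rack below 0.1 N and contact force between brush and cheese_left below 0.1 N and contact force between brush and cheese_right below 0.1 N and contact force between brush and cheese_small below 0.1 N and horizontal distance between brush and rack_opening below 0.25 m and linear speed of brush below 0.03 m/s and angular speed of brush below 0.2 rad/s and distance of each of cheese_left, cheese_right, cheese_small from where it was at the start of the episode below 0.03 m and angle between each of cheese_left, cheese_right, cheese_small's own z axis and vertical below 0.2 rad); the arm keeps its last pose, push and grip.
It fails at once if the cheese left is moved 30 mm or more or tipped (distance of cheese_left from where it was at the start of the episode above 0.03 m or angle between cheese_left's own z axis and vertical above 0.25 rad).
It fails at once if the cheese right is moved 30 mm or more or tipped (distance of cheese_right from where it was at the start of the episode above 0.03 m or angle between cheese_right's own z axis and vertical above 0.25 rad).
It fails at once if the cheese small is moved 30 mm or more or tipped (distance of cheese_small from where it was at the start of the episode above 0.03 m or angle between cheese_small's own z axis and vertical above 0.25 rad).
It also fails if it takes over 38 s, if anything falls off the work surface, if the arm or the gripper's body presses on something with over 40 N, if the wrist force passes 120 N, or if a joint passes its speed limit or range.

### The arm

A 7-joint arm with a two-finger parallel gripper is mounted at the origin on the work surface. World frame = base frame: x ahead of the robot, y to its left, z up, the work surface at z = 0. Lengths are in mm, angles in rad, forces in N, time in s.
With the tool pointing down it reaches from about 425 to 825 mm from the base axis. Payload 3.6 kg.
Tool frame: the origin (TCP) lies on the centre line of the jaws, within the pads' length; the fingertips stand 11 mm ahead of it and the grasp point (between the pads) lies 8 mm behind it; z points along the fingers, y is the line along which they close (so a half turn about z gives the same grasp; the last joint's range is limited). The gripper opens to 85 mm and grips with 20 to 120 N. Pads are 22 mm wide; open, the fingers measure 114 mm over their backs; the gripper's body (76 mm by 85 mm) begins 54 mm behind the grasp point. The pads swing forward as they close: fully open they stand 13 mm farther back than shut.
Start: joints at [-1.369, 0.615, -0.013, 1.423, 0.008, 1.103, -0.04], TCP at [147.394, 633.038, 220.997] pointing down, gripper open.
Joint ranges: [-3.12, 3.12], [-0.3, 2.06], [-1.34, 1.32], [0.26, 2.42], [-1.36, 4.5], [0.01, 1.98], [-2.84, 2.84]. Speed limits (rad/s): [2.79, 2.79, 3.14, 3.14, 3.14, 3.14, 3.14].

### API

Orientations are given as [roll, pitch, yaw] about the fixed x, y, z axes, in that order (R = Rz(yaw) Ry(pitch) Rx(roll)).
In Python, from station import robot gives the robot as it stands.
- The arm moves only by the shell command python3 jog.py [FORCE], which reads ROWS from standard input. ROWS is a JSON list that holds a single list of rows (three levels of brackets), with 1 to 20 rows, each of 7 numbers: the finger opening in mm, then dx, dy, dz in mm, then a rotation vector rx, ry, rz in rad; each row shifts and turns the commanded pose from where the row before left it, along the tool's axes as they then stand; what a row does not reach is not made up. A row lasts 1/8 s, in which the tool goes at most 62.5 mm and 0.188 rad, less where a joint would pass 70% of its speed; a pose out of reach is approached as far as the arm can. The fingers move at their own pace and stop on an object; FORCE is the grip in N (left out, the last holds). Time passes only in rows, so rows that do not move let the fingers close. It prints the time, the measured TCP pose, the force, the opening and the grip force at its end. Input that does not fit is refused with a message, and nothing moves.
- robot.observe(): the state, without advancing time (a new reading comes with each control period).
- robot.snapshot(name): name is "side" or "top"; returns a dict with "img" (384x512x3 uint8, red, green, blue), "fx", "fy", "cx", "cy" (pixels), "k1" (the pictures are not rectified: a ray, as slopes to the right and down, at radius r is drawn at 1 + k1 r^2 times it, then the intrinsics apply), "R" (3x3) and "t" (3): a world point X has camera coordinates R X + t. Camera axes: x right, y down, z forward; pixel columns grow to the right and rows downward; lengths in mm; the calibration is good to about 2 mm. A picture is of the moment at which its call begins. There is no depth.
- robot.job_done(): hands the job in; it is judged then, once.
The state is a dict: "time": time; "q": joint angles; "qvel": joint speeds; "tau": joint torques, N m; "ee_pos": TCP position; "eef_rot": TCP orientation; "ft_force": force on the tool from outside, world axes, zero at the start; "wrist_torque": the same for the moment, N m; "opening": finger opening in mm; "grasp_force": force on a finger pad.
Only numpy, scipy, OpenCV 4.12 (cv2) and the standard library are available. Lean on these libraries where they do the work, as an engineer would, in place of code of your own. Each camera call takes 0.05 s, during which the arm holds its last target. There are 200 camera calls.

## Working session

There is one attempt and no reset: what is moved stays moved. The work goes in short steps, Python scripts to look and compute and a shell command to move; the robot and the scene stay as the last step left them, time stands still between calls to the robot, and variables do not carry over. Pictures are saved under pics/ and viewed, at most 10 in all, crops included, and the job is handed in when it is done.

```bash
ls; mkdir -p pics
cat > h.py <<'E'
import numpy as np,cv2
from station import robot
from scipy.spatial.transform import Rotation as Ro
def cam(s):
    K=np.array([[s['fx'],0,s['cx']],[0,s['fy'],s['cy']],[0,0,1.]]);return K,np.array([s['k1'],0,0,0,0.]),np.array(s['R']),np.array(s['t'])
def proj(s,P):
    K,d,R,t=cam(s);return cv2.projectPoints(np.array(P,float).reshape(-1,3),cv2.Rodrigues(R)[0],t,K,d)[0].reshape(-1,2)
def ray(s,uv):
    K,d,R,t=cam(s);n=cv2.undistortPoints(np.array(uv,float).reshape(-1,1,2),K,d).reshape(-1,2)
    return -R.T@t,np.c_[n,np.ones(len(n))]@R
def onz(s,uv,z):
    c,v=ray(s,uv);return c+v*((z-c[2])/v[:,2])[:,None]
def tri(s1,a,s2,b):
    c,v=ray(s1,a);e,w=ray(s2,b);o=[]
    for p,q in zip(v,w):
        A=np.c_[p,-q];x=np.linalg.lstsq(A,e-c,rcond=None)[0];o.append(np.r_[(c+p*x[0]+e+q*x[1])/2,np.linalg.norm(A@x-(e-c))])
    return np.array(o)
E
python3 - <<'E'
from h import *
import pickle
d={}
for n in('top','side'):
    s=robot.snapshot(n);d[n]=s;print(n,s['fx'],s['cx'],s['cy'],s['k1'],np.round(-np.array(s['R']).T@s['t']),np.round(s['R'],2).tolist())
    cv2.imwrite(f'pics/{n}0.png',cv2.resize(s['img'][:,:,::-1],(800,600),interpolation=cv2.INTER_CUBIC))
pickle.dump(d,open('s0.pkl','wb'))
print(robot.observe())
E
```

```text
jog.py
pics
station.py
top 384.6633547075535 253.52943243609536 190.29391070505494 -0.05026083865759051 [506.  59. 764.] [[0.0, -1.0, -0.02], [-1.0, -0.0, -0.09], [0.09, 0.02, -1.0]]
side 416.3934152934487 257.8680557055544 192.9866907464157 0.00901433560727035 [ 271. -540.  693.] [[0.89, -0.46, -0.0], [-0.3, -0.59, -0.74], [0.34, 0.66, -0.67]]
{'time': 0.1, 'q': array([-1.36851873,  0.61583751, -0.01261683,  1.42475313,  0.00812048,
        1.10341733, -0.0403945 ]), 'qvel': array([-0.00010739, -0.00172355,  0.00012746, -0.0057899 ,  0.00094145,
        0.00131051,  0.0002865 ]), 'tau': array([ 1.20954432e-03, -4.70381999e+01,  2.60317605e-01, -1.71571720e+01,
        1.00872503e-02,  5.84155569e-03,  9.56507449e-06]), 'ee_pos': array([147.24250744, 632.3612699 , 219.93949234]), 'eef_rot': array([-3.13922838e+00,  4.85205000e-05,  2.91289570e+00]), 'ft_force': array([-0.06250092, -0.46744871, -0.26590966]), 'wrist_torque': array([0.04556327, 0.00595283, 0.00767821]), 'grasp_force': 0.0, 'opening': 85.67154232348838}
```

View pics/top0.png

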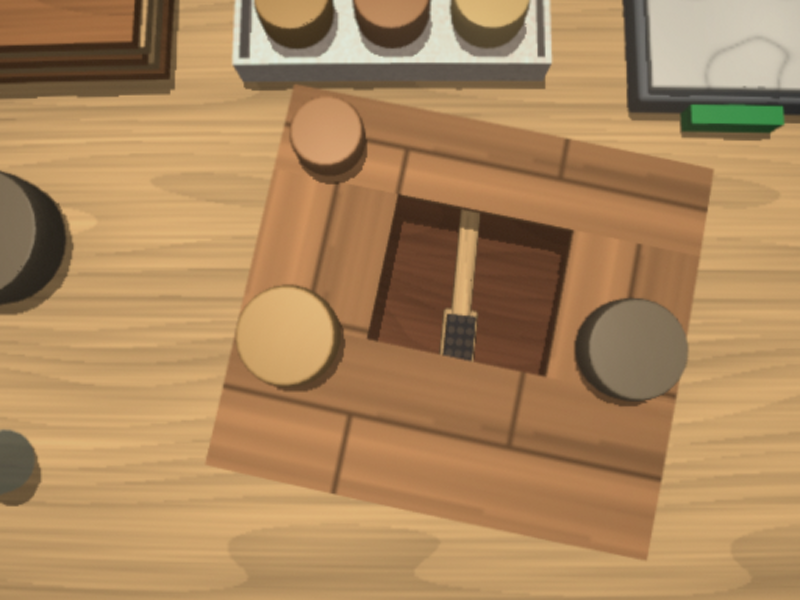

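View pics/side0.png

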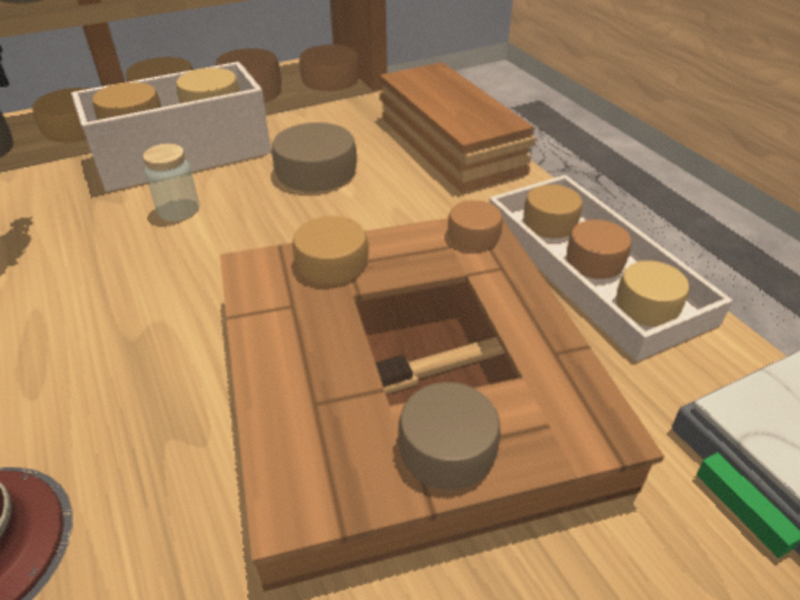

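The top view shows the opening corners at about (400,195), (573,232), (545,376) and (369,340). The handle runs from (469,212) to (463,310), and the head shoulder is at (460,311). In the side view the opening corners are about (470,278), (521,379), (385,403) and (357,297), with the handle from about (500,348) to (410,374).

Run:
```python
from h import *
import pickle
d=pickle.load(open('s0.pkl','rb'));T,S=d['top'],d['side'];k=1/1.5625
a=np.array([[400,195],[573,232],[545,376],[369,340],[295,86],[713,169],[646,559],[207,464]])*k
b=np.array([[470,278],[521,379],[389,405],[357,297],[502,215],[661,459],[262,562],[221,255]])*k
print(np.round(tri(T,a,S,b),1))
P=onz(T,a,89)[:,:2]
L=np.array([[85,102.5],[85,-102.5],[-85,-102.5],[-85,102.5],[190,250],[190,-250],[-260,-250],[-260,250]])
# rigid fit
def fit(P,L):
    mp,ml=P.mean(0),L.mean(0);U,_,V=np.linalg.svd((L-ml).T@(P-mp));R=(U@V).T
    t=mp-R@ml;return R,t,P-(L@R.T+t)
R,t,res=fit(P,L);print('rack',t,np.arctan2(R[1,0],R[0,0]),np.round(res,1).tolist())
# brush
h=np.array([[459.5,212],[478,212],[453,309],[473,311],[443,311],[477,311]])*k
B=onz(T,h,33);B[4:]=onz(T,h[4:],29)
c=(B[[0,2]]+B[[1,3]])[:,:2]/2;v=c[0]-c[1];print('brush top view: far,near ctr',c,'yaw',np.arctan2(v[1],v[0]),'shoulder',B[4:,:2], (B[4:,:2].mean(0)-t)@R)
# cross check the height with side view: shoulder/handle junction
print('tri handle near/far',tri(T,np.array([[463,311],[468.5,225]])*k,S,np.array([[412,372],[490,350]])*k))
u=v/np.linalg.norm(v);sh=B[4:,:2].mean(0)
for x in(-140,0,28,140): p=sh+u*(x+48); print(x,p,(p-t)@R)
cv2.imwrite('pics/z.png',np.hstack([cv2.resize(i[:,:,::-1],(400,400),interpolation=cv2.INTER_CUBIC) for i in (T['img'][120:245,225:375],S['img'][170:265,220:345])]))
for n,uv,z in(('L',(287,335),139),('R',(634,349),144),('s',(327,132),131)):
    p=onz(T,np.array([uv])*k,z)[0,:2];print(n,p,(p-t)@R)
```

```text
[[ 687.4   65.3   84.9    6. ]
 [ 642.1 -131.9   87.3    1.8]
 [ 478.8  -96.2   90.     1.6]
 [ 521.3   99.    89.     8.2]
 [ 826.6  191.8   74.     9.2]
 [ 715.7 -297.5   85.6    2.9]
 [ 281.9 -208.2   86.4   10.6]
 [ 379.9  280.    88.9    3.7]]
rack [580.48544598 -14.93332593] -0.20361150490155822 [[-1.0, -1.9], [-2.1, 1.6], [1.5, 2.0], [-0.5, -2.1], [-2.0, -1.1], [0.0, 1.6], [2.3, 1.6], [1.8, -1.7]]
brush top view: far,near ctr [[676.8041996  -18.16876373]
 [555.30730941 -10.28869199]] yaw -0.06476750251566049 shoulder [[554.27984658  13.82097317]
 [554.39810163 -27.80165612]] [-27.21248753   2.49188996]
tri handle near/far [[555.08849204 -11.2432267   24.93140498   1.01359375]
 [668.66178048 -21.52317856  22.26796855  12.6729897 ]]
-140 [462.53186881  -1.03589626] [-118.32713897  -10.2407568 ]
0 [602.23833339 -10.09700854] [20.32559148  9.13501001]
28 [630.1796263 -11.909231 ] [48.05613757 13.01016337]
140 [741.94479797 -19.15812082] [158.97832193  28.51077681]
L [521.41778002 183.27040124] [-97.92577565 182.16544428]
R [ 507.97470296 -176.00919722] [ -38.44211019 -172.41069668]
s [742.91144956 145.84608428] [126.55991025 190.30190359]
```

View pics/z.png

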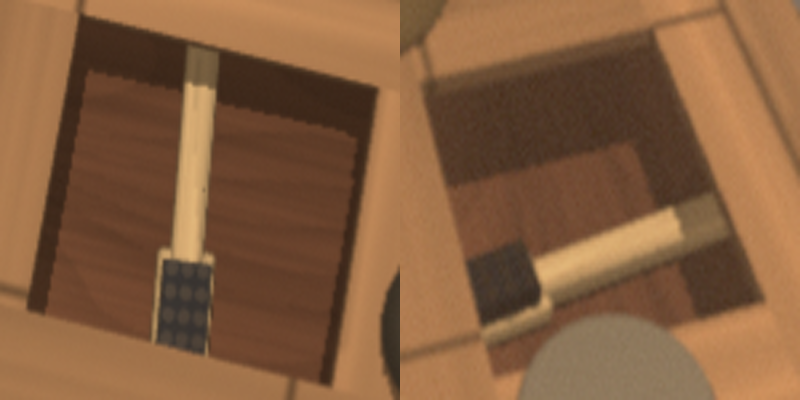

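```bash
cat > g.py <<'E'
import sys
from h import *
o=robot.observe();R=Ro.from_euler('xyz',o['eef_rot'])
tgt=np.array([float(v) for v in sys.argv[1:4]])
print('t',round(o['time'],2),'pos',o['ee_pos'].round(1),'rpy',o['eef_rot'].round(3),'tool d',R.inv().apply(tgt-o['ee_pos']).round(1),'open',o['opening'],'F',o['ft_force'].round(1),'grip',o['grasp_force'])
if len(sys.argv)>4: print('rotvec',(R.inv()*Ro.from_euler('xyz',[float(v) for v in sys.argv[4:7]])).as_rotvec().round(3))
E
python3 g.py 620 -11.2 220 3.14159 0 3.077
```

```text
t 0.1 pos [147.2 632.4 219.9] rpy [-3.139  0.     2.913] tool d [-606.3 -519.6    1.2] open 85.67154232348838 F [-0.1 -0.5 -0.3] grip 0.0
rotvec [-0.002 -0.    -0.164]
```

```bash
echo '[[[85, -30, -26, 0, 0, 0, 0], [85, -30, -26, 0, 0, 0, 0], [85, -30, -26, 0, 0, 0, 0], [85, -30, -26, 0, 0, 0, 0], [85, -30, -26, 0, 0, 0, 0], [85, -30, -26, 0, 0, 0, 0], [85, -30, -26, 0, 0, 0, 0], [85, -30, -26, 0, 0, 0, 0], [85, -30, -26, 0, 0, 0, 0], [85, -30, -26, 0, 0, 0, 0], [85, -30, -26, 0, 0, 0, 0], [85, -30, -26, 0, 0, 0, 0], [85, -30, -26, 0, 0, 0, 0], [85, -30, -26, 0, 0, 0, 0], [85, -30, -26, 0, 0, 0, 0], [85, -30, -26, 0, 0, 0, 0], [85, -30, -26, 0, 0, 0, 0], [85, -30, -26, 0, 0, 0, 0], [85, -30, -26, 0, 0, 0, 0], [85, -30, -26, 0, 0, 0, 0]]]' | python3 jog.py 60 | tail -3; echo '[[[85, 0, 0, 0, 0, 0, -0.08], [85, 0, 0, 0, 0, 0, -0.08], [85, 0, 0, 0, 0, 0, 0]]]' | python3 jog.py | tail -2;  python3 g.py 620 -11.2 110 3.14159 0 3.077
```

```text
ft_force: [0.2, 0.1, 0.2]
opening: 85.0
grasp_force: 0.0
opening: 85.2
grasp_force: 0.0
t 2.98 pos [613.5  -9.6 220.4] rpy [ 3.142e+00 -1.000e-03  3.072e+00] tool d [ -6.8  -1.2 110.4] open 85.20313057306365 F [ 0.4  0.8 -0.1] grip 0.0
rotvec [ 0.    -0.001 -0.005]
```

```bash
echo '[[[60, -7, -1, 30, 0, 0, -0.005], [60, 0, 0, 30, 0, 0, 0], [60, 0, 0, 30, 0, 0, 0], [60, 0, 0, 30, 0, 0, 0], [60, 0, 0, 20, 0, 0, 0], [60, 0, 0, 0, 0, 0, 0]]]' | python3 jog.py | tail -5
python3 - <<'E'
from h import *
a=[robot.snapshot(n)['img'][:,:,::-1] for n in('top','side')]
cv2.imwrite('pics/d1.png',np.hstack([cv2.resize(i,(400,400)) for i in (a[0][90:260,210:380],a[1][130:300,200:370])]))
E
python3 g.py 620 -11.2 29 3.14159 0 3.077
```

```text
ee_pos: [619.1, -10.7, 79.2]
eef_rot: [-3.141, -0.005, 3.077]
ft_force: [0.4, -0.4, -0.8]
opening: 60.0
grasp_force: 0.0
t 3.83 pos [621.2 -10.9  81.5] rpy [-3.141e+00  1.000e-03  3.077e+00] tool d [ 1.2 -0.4 52.5] open 59.94393160418011 F [ 0.4 -0.5 -0.4] grip 0.0
rotvec [-0.     0.001  0.   ]
```

View pics/d1.png

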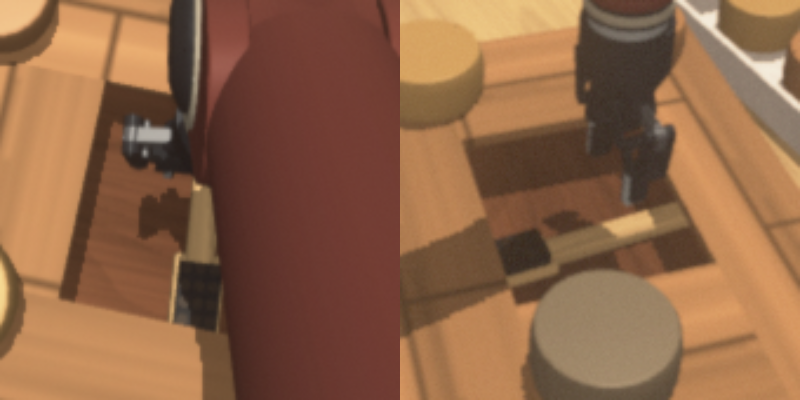

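The gripper (fingers near (640,170) in the right-hand crop) is over the opening and straddles the line of the handle. Continuing down.

```bash
echo '[[[60, 0, 0, 15, 0, 0, 0], [60, 0, 0, 15, 0, 0, 0], [60, 0, 0, 12, 0, 0, 0], [60, 0, 0, 8, 0, 0, 0], [60, 0, 0, 0, 0, 0, 0]]]' | python3 jog.py | tail -5; python3 g.py 620 -11.2 29 3.14159 0 3.077; echo '[[[0, 0, 0, 0, 0, 0, 0], [0, 0, 0, 0, 0, 0, 0], [0, 0, 0, 0, 0, 0, 0], [0, 0, 0, 0, 0, 0, 0], [0, 0, 0, 0, 0, 0, 0]]]' | python3 jog.py 60 | tail -5;python3 g.py 620 -11.2 29 3.14159 0 3.077
```

```text
ee_pos: [620.2, -11.0, 30.0]
eef_rot: [-3.141, -0.002, 3.078]
ft_force: [-0.5, -1.0, 0.6]
opening: 60.4
grasp_force: 0.0
t 4.45 pos [620.2 -11.   30. ] rpy [-3.141e+00 -2.000e-03  3.078e+00] tool d [ 0.2 -0.2  1. ] open 60.35467065739804 F [-0.5 -1.   0.6] grip 0.0
rotvec [-0.    -0.002  0.001]
ee_pos: [620.8, -11.0, 31.1]
eef_rot: [-3.142, 0.0, 3.078]
ft_force: [0.1, 0.2, -0.6]
opening: -0.0
grasp_force: 0.0
t 5.08 pos [620.8 -11.   31.1] rpy [-3.142  0.     3.078] tool d [ 0.8 -0.3  2.1] open -0.04360775658510644 F [ 0.1  0.2 -0.6] grip 0.0
rotvec [-0.     0.     0.001]
```

Run:
```python
from h import *
import pickle
d={n:robot.snapshot(n) for n in('top','side')};pickle.dump(d,open('s1.pkl','wb'))
a=[d[n]['img'][:,:,::-1] for n in('top','side')]
cv2.imwrite('pics/d2.png',np.hstack([cv2.resize(i,(400,400),interpolation=cv2.INTER_CUBIC) for i in (a[0][110:260,210:360],a[1][160:280,210:330])]))
```

```text
(no output)
```

View pics/d2.png

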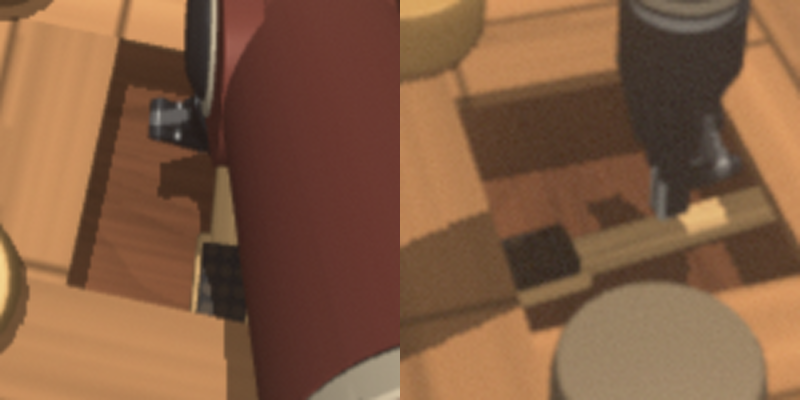

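Run:
```python
from h import *
import pickle
d=pickle.load(open('s1.pkl','rb'));S=d['side'];T=d['top']
f=lambda p:((p-[210,160])*400/120+[400,0]).round(0).tolist()
for z in(20,31,40):print(z,f(proj(S,[620.8,-11,z])))
q=lambda c:np.array([[(c[0]-400)*.3+210,c[1]*.3+160]])
u=np.array([.998,-.065,0]);n=np.array([.065,.998,0])
for x in(-48,0,18,60,100):
    b=np.array([602.2,-10.1,0])+u*x
    print(x,[f(proj(S,b+n*w+[0,0,z])) for w,z in((12,33),(-12,33),(-12,15))])
```

```text
20 [[666.0, 231.0]]
31 [[667.0, 220.0]]
40 [[667.0, 210.0]]
-48 [[[567.0, 235.0]], [[582.0, 261.0]], [[581.0, 280.0]]]
0 [[[633.0, 214.0]], [[650.0, 239.0]], [[648.0, 257.0]]]
18 [[[658.0, 206.0]], [[675.0, 231.0]], [[673.0, 249.0]]]
60 [[[714.0, 188.0]], [[732.0, 212.0]], [[729.0, 231.0]]]
100 [[[766.0, 172.0]], [[784.0, 195.0]], [[782.0, 213.0]]]
```

Run:
```python
from h import *
import pickle
o=[]
for f in('s0','s1'):
    S=pickle.load(open(f+'.pkl','rb'))['side']
    o.append(cv2.resize(S['img'][195:265,235:335,::-1],(800,560),interpolation=cv2.INTER_CUBIC)[:, :])
im=[cv2.resize(S,(400,280)) for S in o]
S=pickle.load(open('s1.pkl','rb'));
t=cv2.resize(S['top']['img'][120:250,215:315,::-1],(215,280))
cv2.imwrite('pics/d3.png',np.vstack([o[0][:300],o[1][:300]]))
```

```text
(no output)
```

View pics/d3.png

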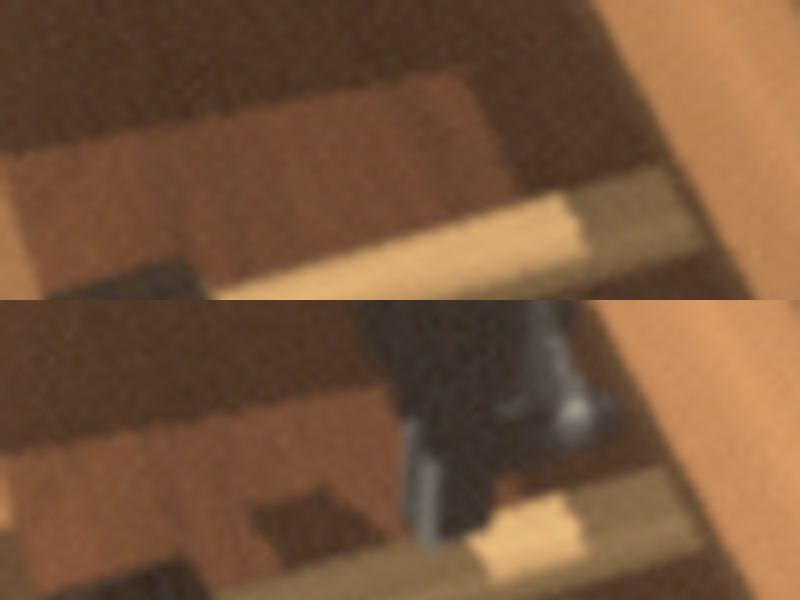

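The brush has not moved. The jaws closed over the handle, with the tips at about (430,545) in the lower crop, which puts them on or above its top face, so the tips are higher than the readout suggests. I'll open and go lower in small steps, watching the force.

```bash
echo '[[[50, 0, 0, 0, 0, 0, 0], [50, 0, 0, 0, 0, 0, 0], [50, 0, 0, 4, 0, 0, 0], [50, 0, 0, 0, 0, 0, 0]]]' | python3 jog.py | tail -5; echo '[[[50, 0, 0, 3, 0, 0, 0], [50, 0, 0, 0, 0, 0, 0]]]' | python3 jog.py | tail -5
```

```text
ee_pos: [620.4, -11.0, 26.5]
eef_rot: [-3.141, -0.001, 3.078]
ft_force: [0.8, -0.4, -0.1]
opening: 49.9
grasp_force: 0.0
ee_pos: [620.5, -11.0, 23.7]
eef_rot: [-3.141, -0.001, 3.078]
ft_force: [0.2, 0.2, 0.3]
opening: 49.8
grasp_force: 0.0
```

```bash
echo '[[[50, 0, 0, 3, 0, 0, 0], [50, 0, 0, 0, 0, 0, 0]]]' | python3 jog.py | tail -5; echo '[[[40, 0, 0, 0, 0, 0, 0], [30, 0, 0, 0, 0, 0, 0], [20, 0, 0, 0, 0, 0, 0], [20, 0, 0, 0, 0, 0, 0]]]' | python3 jog.py 30| tail -5
```

```text
ee_pos: [620.5, -10.9, 20.7]
eef_rot: [-3.142, -0.001, 3.078]
ft_force: [0.0, 0.9, -0.2]
opening: 49.7
grasp_force: 0.0
ee_pos: [620.9, -11.2, 21.3]
eef_rot: [-3.141, 0.0, 3.077]
ft_force: [-0.8, -0.6, 2.4]
opening: 21.9
grasp_force: 29.4
```

```bash
echo '[[[0, 0, 0, 0, 0, 0, 0], [0, 0, 0, 0, 0, 0, 0], [0, 0, 0, -5, 0, 0, 0], [0, 0, 0, -5, 0, 0, 0], [0, 0, 0, 0, 0, 0, 0]]]' | python3 jog.py 70| tail -5;python3 - <<'E'
from h import *
import pickle
S=robot.snapshot('side');pickle.dump(S,open('s2.pkl','wb'))
cv2.imwrite('pics/d4.png',cv2.resize(S['img'][180:265,215:335,::-1],(800,567),interpolation=cv2.INTER_CUBIC))
E
```

```text
ee_pos: [620.9, -10.8, 31.1]
eef_rot: [3.141, 0.0, 3.078]
ft_force: [-1.0, -0.6, -2.3]
opening: 18.8
grasp_force: 68.4
```

View pics/d4.png

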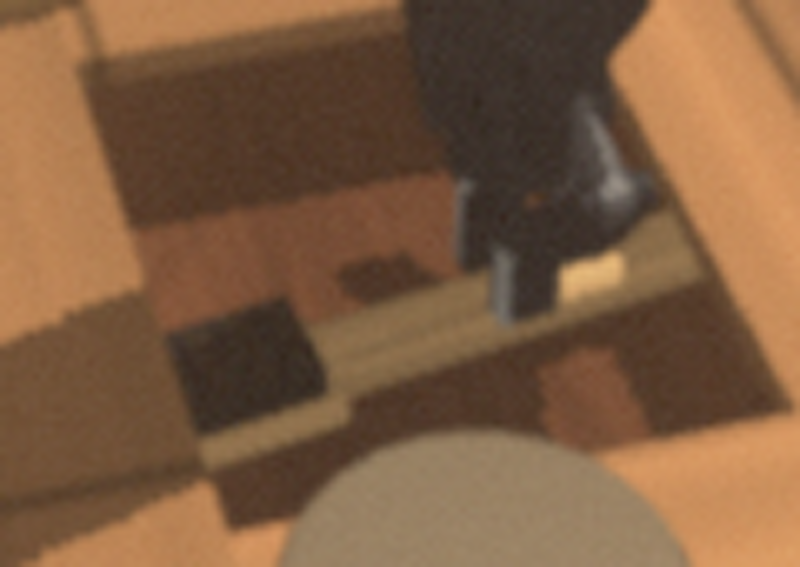

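The brush is lifted evenly about 10 mm, but the fingertips at (510,320) only reach about halfway down the handle's side. I'll set it back and grip deeper.

```bash
echo '[[[0, 0, 0, 5, 0, 0, 0], [0, 0, 0, 5, 0, 0, 0], [40, 0, 0, 0, 0, 0, 0], [40, 0, 0, 0, 0, 0, 0], [40, 0, 0, 3, 0, 0, 0], [40, 0, 0, 0, 0, 0, 0]]]' | python3 jog.py | tail -5;echo '[[[40, 0, 0, 2, 0, 0, 0], [40, 0, 0, 0, 0, 0, 0]]]' | python3 jog.py 70| tail -5
```

```text
ee_pos: [620.4, -11.0, 17.6]
eef_rot: [-3.141, -0.001, 3.078]
ft_force: [0.6, -0.3, -0.7]
opening: 40.0
grasp_force: 0.0
ee_pos: [620.6, -10.9, 15.8]
eef_rot: [-3.142, -0.0, 3.078]
ft_force: [-0.5, 0.7, -0.4]
opening: 39.8
grasp_force: 0.0
```

```bash
echo '[[[0, 0, 0, 0, 0, 0, 0], [0, 0, 0, 0, 0, 0, 0], [0, 0, 0, 0, 0, 0, 0]]]' | python3 jog.py 30| tail -5; echo '[[[0, 0, 0, 0, 0, 0, 0], [0, 0, 0, 0, 0, 0, 0]]]' | python3 jog.py 70| tail -5
```

```text
ee_pos: [620.9, -11.0, 16.2]
eef_rot: [-3.141, 0.0, 3.078]
ft_force: [-0.2, -0.1, 1.1]
opening: 22.7
grasp_force: 30.1
ee_pos: [621.1, -11.0, 16.4]
eef_rot: [-3.142, 0.001, 3.078]
ft_force: [-0.4, -1.0, 3.8]
opening: 21.5
grasp_force: 69.0
```

```bash
echo '[[[0, 0, 0, -5, 0, 0, 0], [0, 0, 0, -5, 0, 0, 0], [0, 0, 0, -5, 0, 0, 0], [0, 0, 0, 0, 0, 0, 0]]]' | python3 jog.py | tail -5;echo '[[[0, 6, 0, 0, 0, 0, 0], [0, 12, 0, 0, 0, 0, 0], [0, 12, 0, 0, 0, 0, 0], [0, 12, 0, 0, 0, 0, 0], [0, 12, 0, 0, 0, 0, 0], [0, 12, 0, 0, 0, 0, 0], [0, 12, 0, 0, 0, 0, 0], [0, 11, 0, 0, 0, 0, 0], [0, 5, 0, 0, 0, 0, 0], [0, 0, 0, 0, 0, 0, 0]]]' | python3 jog.py | tail -5
```

```text
ee_pos: [621.1, -11.0, 31.5]
eef_rot: [-3.142, 0.001, 3.078]
ft_force: [-0.2, 0.5, -2.0]
opening: 21.5
grasp_force: 68.5
ee_pos: [526.8, -5.0, 31.1]
eef_rot: [-3.142, 0.0, 3.078]
ft_force: [-0.1, 0.4, -1.6]
opening: 21.4
grasp_force: 68.5
```

```bash
echo '[[[0, 0, 0, -6, 0, -0.05, 0], [0, 0, 0, -6.5, 0, -0.05, 0], [0, -1, 0, -6.5, 0, -0.05, 0], [0, 0, 0, 0, 0, 0, 0], [0, 0, 0, 0, 0, 0, 0]]]' | python3 jog.py | tail -5;python3 - <<'E'
from h import *
S=robot.snapshot('side')
cv2.imwrite('pics/d5.png',cv2.resize(S['img'][160:270,190:345,::-1],(800,568),interpolation=cv2.INTER_CUBIC))
o=robot.observe();th=.15
u=np.array([.998*np.cos(th),-.065*np.cos(th),np.sin(th)])
g=np.array([*o['ee_pos'][:2],58]);k=800/155
for s in(121.5,0,-66.5): print(s,((proj(S,g+u*s)-[190,160])*k).round())
E
```

```text
ee_pos: [527.8, -5.0, 50.1]
eef_rot: [-3.142, 0.15, 3.078]
ft_force: [0.2, 0.6, -2.8]
opening: 21.3
grasp_force: 68.6
121.5 [[580. 246.]]
0 [[313. 361.]]
-66.5 [[160. 426.]]
```

View pics/d5.png

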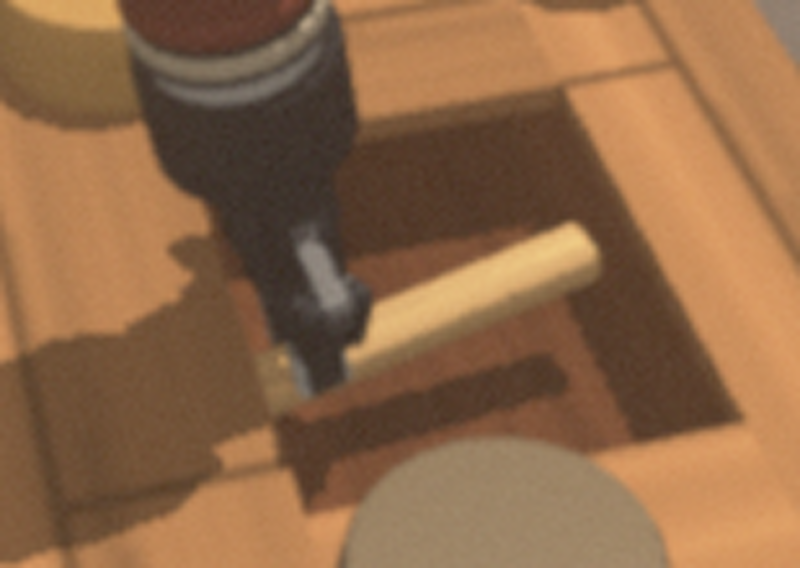

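The handle tip shows at (582,252), where I predicted (580,246), so brush and gripper tilt together as planned. Continuing.

```bash
echo '[[[0, -4.2, 0, -3.7, 0, -0.043, 0], [0, -4.2, 0, -3.7, 0, -0.043, 0], [0, -4.2, 0, -3.7, 0, -0.043, 0], [0, 0, 0, 0, 0, 0, 0]]]' | python3 jog.py | tail -5;echo '[[[0, -12, 0, 0.8, 0, -0.02, 0], [0, -12, 0, 0.8, 0, -0.02, 0], [0, -12, 0, 0.8, 0, -0.02, 0], [0, 0, 0, 0, 0, 0, 0]]]' | python3 jog.py | tail -5;echo '[[[0, -11, 0, -0.8, 0, -0.03, 0], [0, -11, 0, -0.8, 0, -0.03, 0], [0, 0, 0, 0, 0, 0, 0]]]' | python3 jog.py | tail -5
```

```text
ee_pos: [536.9, -5.6, 63.1]
eef_rot: [-3.141, 0.278, 3.078]
ft_force: [0.3, 0.4, -2.8]
opening: 21.5
grasp_force: 68.6
ee_pos: [573.4, -7.9, 72.0]
eef_rot: [3.142, 0.341, 3.078]
ft_force: [-0.8, 0.1, -2.3]
opening: 21.4
grasp_force: 68.6
ee_pos: [592.8, -9.1, 81.2]
eef_rot: [-3.142, 0.4, 3.078]
ft_force: [-0.7, -0.5, -1.8]
opening: 21.3
grasp_force: 68.6
```

```bash
echo '[[[0, -12.5, 0, -3.5, 0, -0.05, 0], [0, -12.5, 0, -3.5, 0, -0.05, 0], [0, 0, 0, 0, 0, 0, 0], [0, 0, 0, 0, 0, 0, 0]]]' | python3 jog.py | tail -5;echo '[[[0, -10, 0, 0, 0, 0, 0], [0, -15, 0, 0, 0, 0, 0], [0, -15, 0, 0, 0, 0, 0], [0, -15, 0, 0, 0, 0, 0], [0, -15, 0, 0, 0, 0, 0], [0, -10, 0, 0, 0, 0, 0], [0, 0, 0, 0, 0, 0, 0]]]' | python3 jog.py | tail -5; python3 g.py 670 -13 250 3.1416 0 3.078
```

```text
ee_pos: [618.6, -10.1, 108.4]
eef_rot: [-3.14, 0.476, 3.078]
ft_force: [-0.4, -0.6, -1.4]
opening: 21.3
grasp_force: 68.6
ee_pos: [690.9, -14.8, 145.7]
eef_rot: [-3.14, 0.478, 3.078]
ft_force: [-0.9, 0.6, -2.4]
opening: 21.8
grasp_force: 68.6
t 14.15 pos [690.9 -14.8 145.7] rpy [-3.14   0.478  3.078] tool d [ -29.4    0.3 -102.2] open 21.789107801724914 F [-0.9  0.6 -2.4] grip 68.62691760063171
rotvec [-0.001  0.478 -0.001]
```

```bash
echo '[[[0, -4, 0, -12, 0, 0, 0], [0, -4, 0, -15, 0, 0, 0], [0, -4, 0, -15, 0, 0, 0], [0, -4, 0, -15, 0, 0, 0], [0, -4, 0, -15, 0, 0, 0], [0, -4, 0, -15, 0, 0, 0], [0, -4, 0, -10, 0, 0, 0], [0, 0, 0, 0, 0, 0.08, 0], [0, 0, 0, 0, 0, 0.08, 0], [0, 0, 0, 0, 0, 0.08, 0], [0, 0, 0, 0, 0, 0.08, 0], [0, 0, 0, 0, 0, 0.08, 0], [0, 0, 0, 0, 0, 0.07, 0], [0, 0, 0, 0, 0, 0, 0], [0, 0, 0, 0, 0, 0, 0], [0, 0, 0, 0, 0, 0, 0], [0, 0, 0, 0, 0, 0, 0]]]' | python3 jog.py | tail -5;python3 - <<'E'
from h import *
S=[cv2.resize(robot.snapshot(n)['img'][:,:,::-1],(400,300),interpolation=cv2.INTER_AREA) for n in('side','top')]
cv2.imwrite('pics/d6.png',np.hstack(S))
E
python3 g.py 0 0 0
```

```text
ee_pos: [670.2, -13.2, 244.8]
eef_rot: [-3.14, 0.007, 3.077]
ft_force: [-0.5, 0.1, -2.0]
opening: 21.5
grasp_force: 68.6
t 16.38 pos [670.4 -13.2 244.7] rpy [-3.14   0.007  3.077] tool d [671.6 -29.6 239.8] open 21.659211315386074 F [ 0.   0.7 -1.6] grip 68.64574313163757
```

View pics/d6.png

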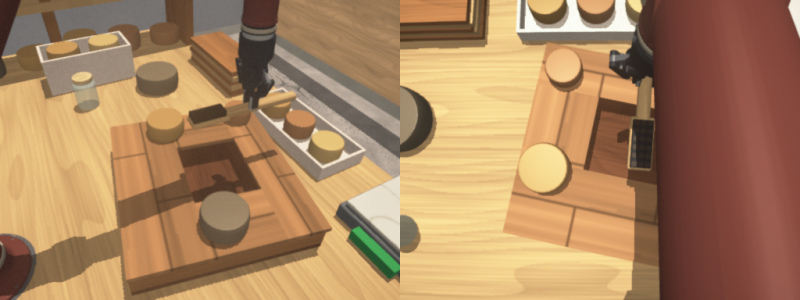

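The brush is held level in the air over the rack, with its head at (208,115) in the side view. All three cheeses are in place. Handing in.

```bash
python3 -c "
from station import robot
print(robot.job_done())"
```

```text
the job is handed in; nothing more can be done
None
```

The brush came out handle end first and was held level and still, roughly 10 cm above the top boards, with the cheeses in place in the last picture. I handed the job in at about 16.4 s of the 38 s; the hand-in returned no verdict.

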